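# Stock the stove-side caddy for tempering spices

### The job

Get the wooden stove-side caddy ready for tempering: stand the tall oil bottle with the dark red cap, the jar of black seed and the salt shaker upright on the floor of the well cut for each, and lay the gas lighter, either way round, in its two forked rests behind the wells (best done first: filled wells leave a gripper little room there). Set the glass down gently rather than dropping it, and tip nothing over. The vinegar bottle, the jar of rice, the spice jar and the peeler look much like them but do not belong: leave them standing where they are.

Things in the scene. Friction and masses are not known exactly. Their poses are not given: they have to be found in the camera images.
- caddy: Fixed wooden caddy, 185 x 280 mm. Origin: centre of its footprint, on the worktop; x from the rests towards the wells (the side facing the robot), y along it, z up. In mm: wells in a row at x +42, floor z 11, rim z 49: square 76 at y +86 (oil bottle), round 90 at y -7 (seed jar), round 60 at y -95 (salt). Behind the wells two forked rests at y +70 and -70, notches 38 wide on the line x -58, floor z 28, horns to z 44; board z 11.
- oil_bottle: Tall clear glass bottle of yellowish oil, dark red cap, 271 mm tall, 0.48 kg. Origin: centre of underside; z up. Square body 57 mm across its flats (facing its x and y), straight to z 190 mm, then tapering squarely to 31 mm at z 260; round cap 32 mm, z 255 to 270. Too tall to fit under a palm if held low: grip neck and cap, square to the flats, at z about 250 mm.
- seed_jar: Glass jar of black seed, black screw lid (shut tight, does not turn), body 74 mm diameter, 126 mm tall, 0.36 kg; lid 62 mm diameter, z 96 to 126 mm: grip it by the lid. Shorter and narrower than the rice jar. Origin: centre of underside; z up.
- salt_shaker: Small glass salt shaker with a domed grey metal top with holes, 44 mm diameter, 90 mm tall, about 0.1 kg; body up to z = 74 mm, the dome 34 mm in diameter above it. Grip it by the dome, at about z = 72 mm. Origin: centre of its underside; z up.
- gas_lighter: Rod-shaped gas lighter lying on the worktop: blue grip at one end, bare metal tube at the other, 22 mm wide, 228 mm long, 21 mm high, 0.06 kg; to be gripped across its middle, where fingers meet a bar 16 mm wide and 18 mm high. Origin: its middle, on its underside; y along its length, z up. Either end may point either way in the rests.
- vinegar_bottle: Leave alone. Brown glass bottle with a black cap and a pale label, 60 mm diameter, 210 mm tall, shorter than the oil bottle. Origin: centre of its underside; z up.
- spice_jar: Leave alone. Small glass spice jar with a wide flat yellow cap, 42 mm diameter, 96 mm tall, about the size of the salt shaker. Origin: centre of its underside; z up.
- rice_jar: Leave alone. Large glass jar of white rice with a black lid, 91 mm diameter, 167 mm tall. Origin: centre of its underside; z up.
- peeler: Leave alone. Vegetable peeler with a yellow handle and a slotted steel blade, lying flat, 22 x 188 x 16 mm. Origin: its middle, on its underside; y along its length, z up.

How it is judged:
By the outcome, as a careful person would: the job done as asked, in the order asked, and still so for the second after the job is handed in, with the robot touching nothing.
It also fails if it takes over 115 s, if anything falls off the work surface, if the arm or the gripper's body presses on something with over 40 N, if the wrist force passes 120 N, or if a joint passes its speed limit or range.

### The arm

A 6-joint arm with a two-finger parallel gripper is mounted at the origin on a cart in front of the work surface, level with it; the furniture and walls round the work are solid. World frame = base frame: x ahead of the robot, y to its left, z up, the work surface at z = 0. Lengths are in m, angles in rad, forces in N, time in s.
With the tool pointing down it reaches from about 0.35 to 0.775 m from the base axis. Payload 7.3 kg.
Tool frame: the origin (TCP) lies at the very end of the fingers, on their centre line; the grasp point (between the pads) lies grip_point_offset behind it (grip_point_offset is the distance from the TCP to the grasp point, in m); z points along the fingers, y is the direction in which the jaws open and shut (so a half turn about z gives the same grasp; the last joint's range is limited). The gripper opens to 92 mm and grips with 3 to 60 N. Pads are 19 mm wide; open, the fingers measure 130 mm over their backs; the gripper's body (75 mm by 190 mm) begins 47 mm behind the grasp point.
Start: joints at [-1.412, 0.342, 1.524, -0, 1.275, -0.146], TCP at [0.158, -0.501, 0.227] pointing down, gripper open.
Joint ranges: [-2.53, 2.53], [-0.77, 2.02], [0.04, 2.7], [-1, 4.14], [0.28, 2.66], [-3.11, 3.11]. Speed limits (rad/s): [2.57, 2.57, 3.14, 3.14, 3.14, 3.14].

### API

Orientations are given as [roll, pitch, yaw] about the fixed x, y, z axes, in that order (R = Rz(yaw) Ry(pitch) Rx(roll)).
In Python, from cell import * gives the robot as it stands.
- The arm moves only by the shell command python3 -m inch 'ROWS' [OPENING] [FORCE]. ROWS is JSON, a list that holds one entry, the list of rows, each a list of 4 numbers: the shift along the tool's x, y, z in mm, then the turn about the tool's z in rad. In form: [[[x, y, z, roll], ...]]. A call has 1 to 10 rows; each row shifts and turns the commanded pose from where the row before left it, along the tool's axes as they then stand; what a row does not reach is not made up. A row lasts 1/8 s, in which the tool goes at most 62.5 mm and 10.7 degrees, less where a joint would pass 70% of its speed; a pose out of reach is approached as far as the arm can. A call with a gripper value outside its range is refused whole. OPENING is the closure, from -1 (fully open) to 1 (shut), set as the call begins (- or left out, the last holds). The fingers move at their own pace and stop on an object; FORCE is the grip in N (left out, the last holds). Time passes only in rows, so rows that do not move let the fingers close. It gives the time, the measured TCP pose, the force and the opening at its end, in the units of the state.
- observe(): the state, without advancing time (a new reading comes with each control period).
- read_camera(name): name is "scene" or "top" or "wrist"; returns a dict with "img" (420x560x3 uint8, blue, green, red), "fx", "fy", "cx", "cy" (pixels), "eye" and "rotation" of the camera in the world; the wrist camera has in their place "T_tool_cam" (4x4, takes a point from camera to tool coordinates, whose origin is the TCP and whose axes are the flange's). Camera axes: x right, y down, z forward; pixel columns grow to the right and rows downward; lengths in m; the calibration is good to about 2 mm. A picture is of the moment at which its call begins: read the wrist's pose just before it. There is no depth.
- hand_in(): hands the job in, once; it reports no verdict.
Trained networks look in the newest picture that a camera, given by its name, has taken for a name from the list of things; names that differ only in an ending like _2 or _b are one class to them, and where a whole thing is asked for, a point or a joint stands for the part that bears it (a point fixed in the world has none). Each returns a list of dicts, best first, with "conf" (0 to 1); they miss things now and then, are a little off and sometimes report something else, mostly with a low value. They report only what shows in the picture. A call takes as long as a camera call.
- boxes_of(camera, label): "at" ([row, column] in pixels, amid what is visible of it).
- place_of(camera, label): "at" ([row, column] in pixels: a listed point, or the origin of a listed thing).
The state is a dict: "time": time; "qpos": joint angles; "qvel": joint speeds; "joint_efforts": joint torques, N m; "tool_pos": TCP position; "tool_rot": TCP orientation; "contact_force": force on the tool from outside, world axes, zero at the start; "torque": the same for the moment, N m; "opening": finger opening in m.
Only numpy, scipy, OpenCV 4.12 (cv2) and the standard library are available. Lean on these libraries where they do the work, as an engineer would, in place of code of your own. Each camera call takes 0.05 s, during which the arm holds its last target. There are 200 camera calls.

## Working session

There is one attempt and no reset: what is moved stays moved. The work goes in short steps, Python scripts to look and compute and a shell command to move; the robot and the scene stay as the last step left them, time stands still between calls to the robot, and variables do not carry over. Pictures are saved under pics/ and viewed, about 12 in all and at most 16, crops included, and the job is handed in when it is done.

```bash
ls; mkdir -p pics; cat > h.py <<'E'
import numpy as np,cv2
from cell import *
from scipy.spatial.transform import Rotation as R
def ray(c,at):
    r,cc=at; d=np.array([(cc-c['cx'])/c['fx'],(r-c['cy'])/c['fy'],1.]); return np.array(c['eye']),np.array(c['rotation'])@d
def at_z(c,at,z=0.):
    e,d=ray(c,at); return e+d*(z-e[2])/d[2]
def proj(c,p):
    q=np.array(c['rotation']).T@(np.array(p)-np.array(c['eye'])); return [c['fy']*q[1]/q[2]+c['cy'],c['fx']*q[0]/q[2]+c['cx']]
def wristcam(s,c):
    T=np.eye(4);T[:3,:3]=R.from_euler('xyz',s['tool_rot']).as_matrix();T[:3,3]=s['tool_pos']
    M=T@np.array(c['T_tool_cam']); c['eye']=M[:3,3]; c['rotation']=M[:3,:3]; return c
def rd(n):
    s=observe(); c=read_camera(n)
    return wristcam(s,c) if n=='wrist' else c
E
python3 - <<'E'
from h import *
s=observe();print({k:np.round(v,3) for k,v in s.items()});
try: print(grip_point_offset)
except Exception as e: print(e)
for n in ['scene','top','wrist']:
    c=rd(n);cv2.imwrite(f'pics/{n}0.png',c['img']);print(n,np.round(c['eye'],3),c['fx'])
    if n!='wrist':
        for l in ['caddy','oil_bottle','seed_jar','salt_shaker','gas_lighter','vinegar_bottle','spice_jar','rice_jar','peeler']:
            o=place_of(n,l)[:2]; print(l,[(np.round(x['at']).tolist(),round(x['conf'],2),np.round(at_z(c,x['at']),3).tolist()) for x in o])
E
```

```text
pics
{'time': np.float64(0.0), 'qpos': array([-1.412,  0.343,  1.525,  0.   ,  1.275, -0.146]), 'qvel': array([ 0.001, -0.001,  0.001, -0.001, -0.001,  0.001]), 'joint_efforts': array([ -0.   , -43.124, -24.422,   0.072,   0.056,  -0.   ]), 'tool_pos': array([ 0.158, -0.5  ,  0.226]), 'tool_rot': array([-3.14 , -0.   ,  0.305]), 'contact_force': array([-0.972,  0.349,  0.312]), 'torque': array([-0.023,  0.052,  0.011]), 'opening': np.float64(0.092)}
0.0188
scene [0.089 0.718 0.558] 429.8700827460999Traceback (most recent call last):
  File "<stdin>", line 9, in <module>
  File "h.py", line 7, in at_z
    e,d=ray(c,at); return e+d*(z-e[2])/d[2]
                                       ~^^^
IndexError: invalid index to scalar variable.
```

```bash
python3 - <<'E'
import re
t=open('h.py').read()
t=t.replace("def rd(n):","def fix(c):\n    r=np.array(c['rotation'])\n    if r.shape==(3,): c['rotation']=R.from_euler('xyz',r).as_matrix()\n    return c\ndef rd(n):").replace("else c\n","else fix(c)\n")
open('h.py','w').write(t)
E
python3 - <<'E'
from h import *
for n in ['scene','top','wrist']:
    c=read_camera(n); print(c.get('rotation')); c=rd(n);cv2.imwrite(f'pics/{n}0.png',c['img']);print(n,np.round(c['eye'],3),np.round(c['rotation'],2).tolist(),c['fx'])
    if n!='wrist':
        for l in ['caddy','oil_bottle','seed_jar','salt_shaker','gas_lighter','vinegar_bottle','spice_jar','rice_jar','peeler']:
            o=place_of(n,l)[:2]; print(l,[(np.round(x['at']).tolist(),round(x['conf'],2),np.round(at_z(c,x['at']),3).tolist()) for x in o])
E
```

```text
[-2.10023243  0.01550091 -2.54845399]
scene [0.089 0.718 0.558] [[-0.83, -0.27, 0.49], [-0.56, 0.43, -0.71], [-0.02, -0.86, -0.5]] 429.8700827460999
caddy [([232.0, 261.0], 0.81, [0.592, 0.067, 0.0]), ([196.0, 240.0], 0.27, [0.742, -0.041, 0.0])]
oil_bottle [([185.0, 296.0], 0.92, [0.65, -0.173, 0.0]), ([278.0, 310.0], 0.16, [0.419, 0.143, 0.0])]
seed_jar [([246.0, 334.0], 0.95, [0.427, 0.024, 0.0])]
salt_shaker [([202.0, 333.0], 0.88, [0.518, -0.143, 0.0]), ([248.0, 333.0], 0.2, [0.426, 0.032, 0.0])]
gas_lighter [([234.0, 259.0], 0.68, [0.595, 0.074, 0.0]), ([185.0, 394.0], 0.52, [0.422, -0.319, 0.0])]
vinegar_bottle [([228.0, 361.0], 0.59, [0.408, -0.075, 0.0])]
spice_jar [([274.0, 311.0], 0.82, [0.421, 0.132, 0.0])]
rice_jar [([195.0, 241.0], 0.8, [0.743, -0.046, 0.0]), ([329.0, 261.0], 0.54, [0.42, 0.305, 0.0])]
peeler [([328.0, 262.0], 0.8, [0.419, 0.302, 0.0])]
[-2.83072491  0.00679172 -1.35950289]
top [ 0.325 -0.046  0.91 ] [[0.21, -0.93, 0.3], [-0.98, -0.2, 0.07], [-0.01, -0.31, -0.95]] 385.19839252232475
caddy [([211.0, 260.0], 0.83, [0.59, 0.073, 0.0])]
oil_bottle [([207.0, 358.0], 0.6, [0.65, -0.163, 0.0])]
seed_jar [([281.0, 266.0], 0.64, [0.427, 0.021, 0.0])]
salt_shaker [([254.0, 345.0], 0.92, [0.528, -0.151, 0.0])]
gas_lighter [([311.0, 411.0], 0.64, [0.431, -0.319, 0.0]), ([299.0, 312.0], 0.47, [0.41, -0.093, 0.0])]
vinegar_bottle [([297.0, 312.0], 0.76, [0.412, -0.093, 0.0])]
spice_jar [([274.0, 218.0], 0.85, [0.418, 0.134, 0.0])]
rice_jar [([162.0, 320.0], 0.87, [0.751, -0.05, 0.0])]
peeler [([256.0, 151.0], 0.98, [0.428, 0.302, 0.0])]
None
wrist [ 0.239 -0.476  0.385] [[0.3, -0.91, -0.3], [-0.95, -0.28, -0.09], [0.0, 0.31, -0.95]] 315.3869634886625
```

View pics/scene0.png

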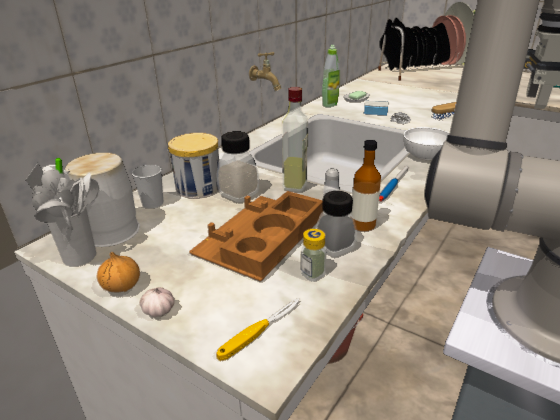

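View pics/top0.png

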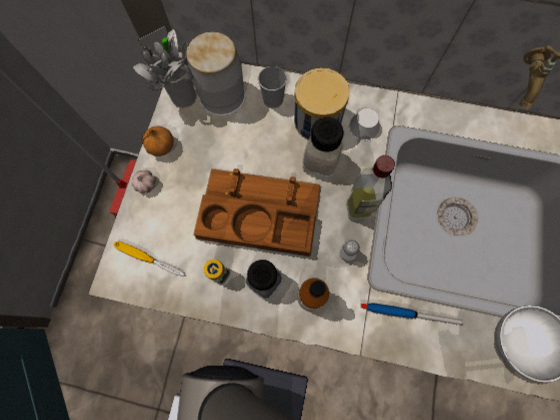

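```bash
python3 - <<'E'
from h import *
a=cv2.imread('pics/top0.png');
cv2.imwrite('pics/topc.png',cv2.resize(a[160:264,185:329],None,fx=5.5,fy=5.5,interpolation=cv2.INTER_CUBIC))
c=rd('top')
# lighter: blue mask
b=c['img'].astype(int);m=((b[...,0]-b[...,2]>60)&(b[...,0]>90)); m[:280]=0;m[350:]=0
ys,xs=np.nonzero(m);print(xs.min(),xs.max(),len(xs))
P=np.array([at_z(c,(y,x),.01)[:2] for y,x in zip(ys,xs)]);mu=P.mean(0);u,s,v=np.linalg.svd(P-mu);print('lighter blue mean',mu,'dir',v[0],'extent',((P-mu)@v[0]).min(),((P-mu)@v[0]).max())
cv2.imwrite('pics/light.png',cv2.resize(a[290:340,345:475],None,fx=6,fy=6,interpolation=cv2.INTER_CUBIC))
cv2.imwrite('pics/oilc.png',np.hstack([cv2.resize(cv2.imread('pics/top0.png')[145:270,310:420],(500,568)),cv2.resize(cv2.imread('pics/scene0.png')[80:215,265:345],(296,500)).copy().__class__ and cv2.copyMakeBorder(cv2.resize(cv2.imread('pics/scene0.png')[80:215,265:345],(290,490)),0,78,0,0,0)]))
E
```

```text
368 414 299
lighter blue mean [ 0.42105086 -0.27157559] dir [ 0.05329833 -0.99857863] extent -0.05237271172600391 0.05148650128282278
```

View pics/topc.png

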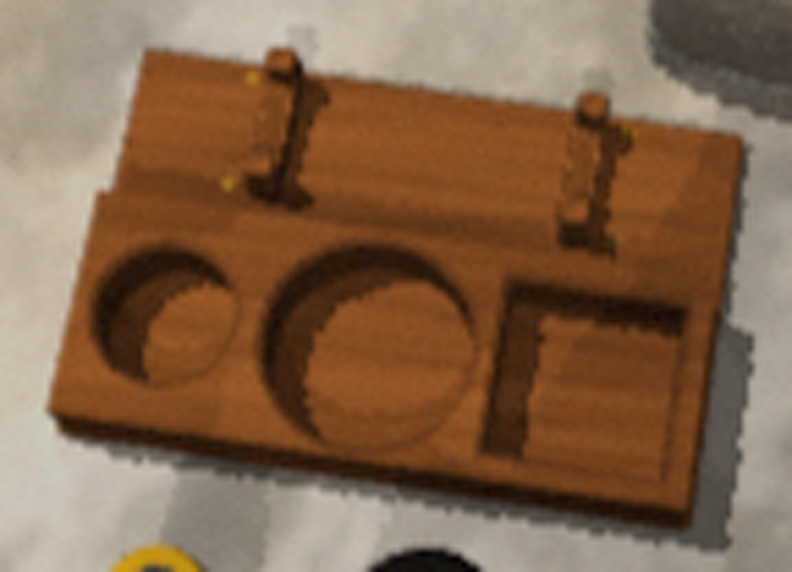

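View pics/light.png

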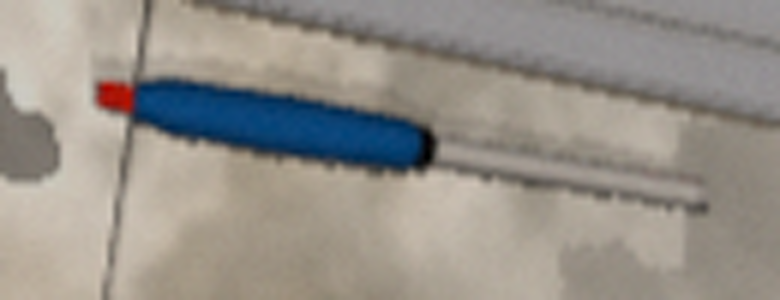

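```bash
cat >> h.py <<'E'
CADDY=None
E
python3 - <<'E'
from h import *
from scipy.optimize import least_squares
c=rd('top')
pts=[((50,412),(92.5,-140,49)),((693,512),(92.5,140,49)),((145,50),(-92.5,-140,11)),((745,135),(-92.5,140,11)),((165,314),(42,-95,49)),((368,347),(42,-7,49)),((508,280),(4,48,49)),((688,305),(4,124,49)),((480,455),(80,48,49)),((665,482),(80,124,49))]
px=np.array([[p[1]/5.5+160,p[0]/5.5+185] for p,_ in pts]);Q=np.array([q for _,q in pts])/1000
def W(v,Q): return np.c_[Q[:,:2]@np.array([[np.cos(v[2]),np.sin(v[2])],[-np.sin(v[2]),np.cos(v[2])]])+v[:2],Q[:,2]]
f=lambda v:(np.array([proj(c,p) for p in W(v,Q)])-px).ravel()
r=least_squares(f,[.59,.073,3.1],loss='soft_l1');print(r.x,np.round(r.fun.reshape(-1,2),1).tolist())
T=W(r.x,np.array([[42,86,11],[42,-7,11],[42,-95,11],[-58,0,28],[-58,70,28],[-58,-70,28]])/1000);print(np.round(T,4))
e=[at_z(c,(y/6+290,x/6+345),.01) for x,y in [(97,95),(705,197)]];print(e,(e[0]+e[1])/2,np.linalg.norm(e[0]-e[1]),'yaw',np.arctan2(*(e[1]-e[0])[[1,0]]))
# tops for items in both cams: boxes + triangulate origin
s=rd('scene')
E
```

```text
[0.58698094 0.07324213 3.19611071] [[0.3, -3.0], [0.7, 0.9], [-0.4, -0.3], [-0.1, 0.2], [0.2, -0.2], [-0.2, 0.0], [-0.0, 0.6], [0.2, -0.0], [-0.4, 0.3], [-0.3, -0.3]]
[[ 0.5497 -0.0149  0.011 ]
 [ 0.5447  0.0779  0.011 ]
 [ 0.5399  0.1658  0.011 ]
 [ 0.6449  0.0764  0.028 ]
 [ 0.6487  0.0065  0.028 ]
 [ 0.6411  0.1463  0.028 ]]
[array([ 0.41628431, -0.2042509 ,  0.01      ]), array([ 0.42705575, -0.43073969,  0.01      ])] [ 0.42167003 -0.3174953   0.01      ] 0.22674478645326895 yaw -1.523273749542525
```

View pics/oilc.png

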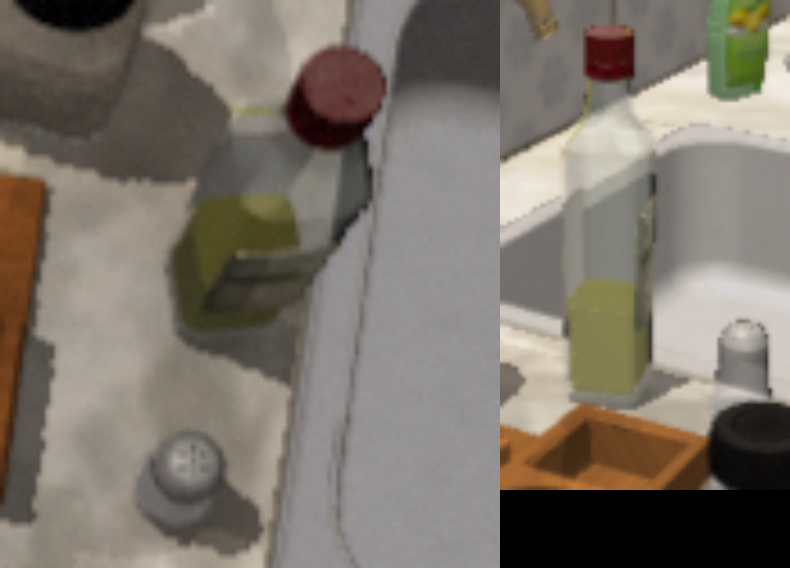

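```bash
cat > go.py <<'E'
import sys
from h import *
x,y,z,yaw=map(float,sys.argv[1:5]); s=observe(); p=s['tool_pos'];r=R.from_euler('xyz',s['tool_rot']).as_matrix()
cy=np.arctan2(r[1,0],r[0,0]); d=np.array([x,y,z])-p
xt=np.array([np.cos(yaw),np.sin(yaw),0]);yt=np.array([np.sin(yaw),-np.cos(yaw),0])
turn=-((yaw-cy+np.pi)%(2*np.pi)-np.pi)
print('t',round(s['time'],2),'pos',np.round(p,4),'yaw',round(cy,3),'tilt',np.round(r[:2,2],3),'F',np.round(s['contact_force'],1),'open',round(s['opening'],4),'q',np.round(s['qpos'],2))
v=np.array([d@xt,d@yt,-d[2]])*1000
print('turn first',round(turn,3),'then shift',np.round(v,1),'rows>=',int(np.ceil(max(np.linalg.norm(v)/60,abs(turn)/.18))))
E
python3 -m inch '[[[0,0,0,-0.165],[0,0,0,-0.165],[0,0,0,-0.165],[0,0,0,-0.165],[0,0,0,-0.165],[0,0,0,-0.165],[0,0,0,-0.165],[0,0,0,-0.158]]]' 0.1 20; python3 go.py .4217 -.3175 .12 1.618
```

```text
time: 2.45
tool_pos: [0.1576, -0.5008, 0.2268]
tool_rot: [-3.142, 0.0, 1.623]
contact_force: [0.1, 0.8, -0.0]
opening: 0.0414
t 2.45 pos [ 0.1576 -0.5008  0.2268] yaw 1.623 tilt [ 0. -0.] F [ 0.1  0.8 -0. ] open 0.0414 q [-1.41  0.34  1.52 -0.    1.28 -1.46]
turn first 0.005 then shift [170.7 272.5 106.8] rows>= 6
```

```bash
python3 -m inch '[[[24,39,15,0],[24,39,15,0],[24,39,15,0],[24,39,15,0],[24,39,15,0],[24,39,15,0],[27,38,17,0],[0,0,0,0.005],[0,0,0,0]]]'; python3 go.py .4217 -.3175 .006 1.618; python3 - <<'E'
from h import *
c=rd('wrist');cv2.imwrite('pics/w1.png',c['img'])
for l,z in [('gas_lighter',0),('salt_shaker',0),('oil_bottle',0),('vinegar_bottle',0)]: print(l,[(np.round(o['at']),round(o['conf'],2),np.round(at_z(c,o['at'],z),4)) for o in place_of('wrist',l)[:2]])
E
```

```text
time: 3.58
tool_pos: [0.4211, -0.3175, 0.1199]
tool_rot: [-3.141, 0.0, 1.613]
contact_force: [-0.2, -0.7, -0.2]
opening: 0.0418
t 3.58 pos [ 0.4211 -0.3175  0.1199] yaw 1.613 tilt [-0. -0.] F [-0.2 -0.7 -0.2] open 0.0418 q [-0.79  0.46  1.67 -0.    1.02 -0.83]
turn first -0.005 then shift [ -0.    0.6 113.9] rows>= 2
gas_lighter [(array([206., 285.]), 0.89, array([ 0.4241, -0.3178,  0.    ]))]
salt_shaker [(array([  9., 438.]), 0.85, array([ 0.534 , -0.1558,  0.    ]))]
oil_bottle []
vinegar_bottle []
```

View pics/w1.png

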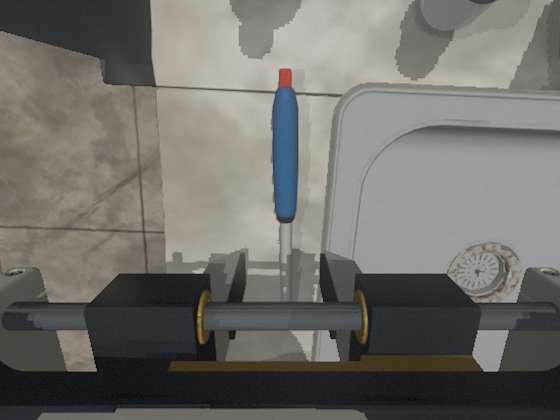

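```bash
python3 -m inch '[[[0,1.5,30,-0.004],[0,0,45,0],[0,0,25,0],[0,0,14,0],[0,0,0,0]]]' 0.35; python3 -m inch '[[[0,0,0,0],[0,0,0,0],[0,0,0,0],[0,0,0,0],[0,0,0,0]]]' 1 15;  python3 go.py .6449 .0764 .10 1.625
```

```text
time: 4.45
tool_pos: [0.4224, -0.3173, 0.0054]
tool_rot: [-3.141, -0.001, 1.616]
contact_force: [0.2, 0.5, 0.2]
opening: 0.0296
time: 5.08
tool_pos: [0.4233, -0.3178, 0.0068]
tool_rot: [3.14, 0.002, 1.617]
contact_force: [-0.2, 0.1, 6.9]
opening: 0.0169
t 5.08 pos [ 0.4233 -0.3178  0.0068] yaw 1.617 tilt [ 0.002 -0.002] F [-0.2  0.1  6.9] open 0.0169 q [-0.79  0.63  1.76 -0.    0.75 -0.83]
turn first -0.008 then shift [381.6 242.6 -93.2] rows>= 8
```

```bash
python3 -m inch '[[[0,0,-30,0],[0,0,-55,0],[0,0,-60,0],[0,0,-60,0],[0,0,-28,0],[0,0,0,-0.008]]]'; python3 go.py .6449 .0764 .24 1.625; python3 - <<'E'
from h import *
c=rd('top')
print(at_z(c,(120,321),.16),at_z(c,(135,310),.05), at_z(c,(100,272),.1))
E
```

```text
time: 5.82
tool_pos: [0.4235, -0.3177, 0.2411]
tool_rot: [3.138, 0.004, 1.625]
contact_force: [-0.2, 0.1, -0.6]
opening: 0.0169
t 5.83 pos [ 0.4235 -0.3177  0.2411] yaw 1.625 tilt [ 0.004 -0.004] F [-0.2  0.1 -0.6] open 0.0169 q [-0.79  0.34  1.49  0.    1.31 -0.84]
turn first 0.0 then shift [381.5 242.5   1.1] rows>= 8
[ 0.77711909 -0.03235044  0.16      ] [ 0.79596506 -0.01112103  0.05      ] [0.84298767 0.09497591 0.1       ]
```

```bash
python3 -m inch '[[[38,24,0,0],[48,30.5,0,0],[48,30.5,0,0],[48,30.5,0,0],[48,30.5,0,0],[48,30.5,0,0],[48,30.5,0,0],[40,25,0,0],[15,10,1,0],[0,0,0,0]]]'; python3 go.py .6449 .0764 .035 1.625;python3 - <<'E'
from h import *
c=rd('wrist');cv2.imwrite('pics/w2.png',c['img'])
E
```

```text
time: 7.12
tool_pos: [0.6433, 0.0768, 0.2355]
tool_rot: [-3.138, 0.0, 1.626]
contact_force: [-0.7, -0.1, -0.9]
opening: 0.0171
t 7.12 pos [0.6433 0.0768 0.2355] yaw 1.626 tilt [-0.004 -0.   ] F [-0.7 -0.1 -0.9] open 0.0171 q [ 0.    0.57  1.13 -0.    1.45 -0.05]
turn first 0.001 then shift [ -0.5   1.6 200.5] rows>= 4
```

View pics/w2.png

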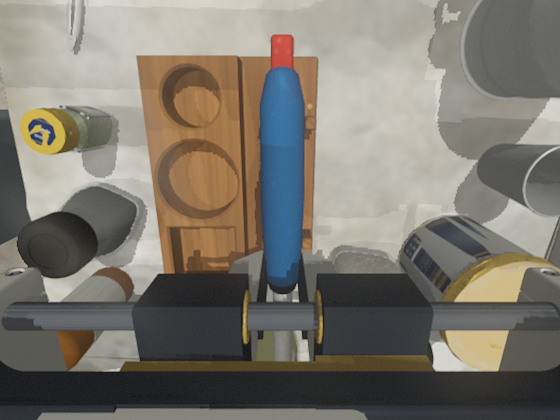

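```bash
python3 - <<'E'
from h import *
s=observe();c=rd('wrist');th=3.196
for q,px in [((92.5,-140,49),(56,139)),((-92.5,-140,11),(57,318)),((42,-95,49),(96,191)),((42,-7,49),(178,199))]:
    q=np.array(q)/1000; p=[.587+np.cos(th)*q[0]-np.sin(th)*q[1],.0732+np.sin(th)*q[0]+np.cos(th)*q[1],q[2]]
    print(np.round(proj(c,p),1),px,np.round(at_z(c,px,q[2])-p,4))
E
```

```text
[ 48.8 131.5] (56, 139) [ 0.0068 -0.0061 -0.    ]
[ 54.8 315.4] (57, 318) [ 0.0031 -0.0021  0.    ]
[ 97.3 187. ] (96, 191) [ 0.0042  0.0015 -0.    ]
[181.  194.4] (178, 199) [ 0.0052  0.0037 -0.    ]
```

```bash
python3 -m inch '[[[0,3.5,55,0],[0,0,55,0],[0,0,40,0],[0,0,25,0],[0,0,10,0],[0,0,0,0],[0,0,0,0]]]'; python3 go.py .647 .0764 .033 1.625;python3 - <<'E'
from h import *
c=rd('scene');cv2.imwrite('pics/s2.png',cv2.resize(c['img'][170:290,170:350],None,fx=4,fy=4))
E
```

```text
time: 8.1
tool_pos: [0.6482, 0.0761, 0.0543]
tool_rot: [3.139, 0.0, 1.624]
contact_force: [-0.4, -0.1, 0.0]
opening: 0.0167
t 8.1 pos [0.6482 0.0761 0.0543] yaw 1.624 tilt [ 0.003 -0.   ] F [-0.4 -0.1  0. ] open 0.0167 q [-0.    0.73  1.35 -0.    1.06 -0.05]
turn first -0.001 then shift [ 0.4 -1.2 21.3] rows>= 1
```

View pics/s2.png

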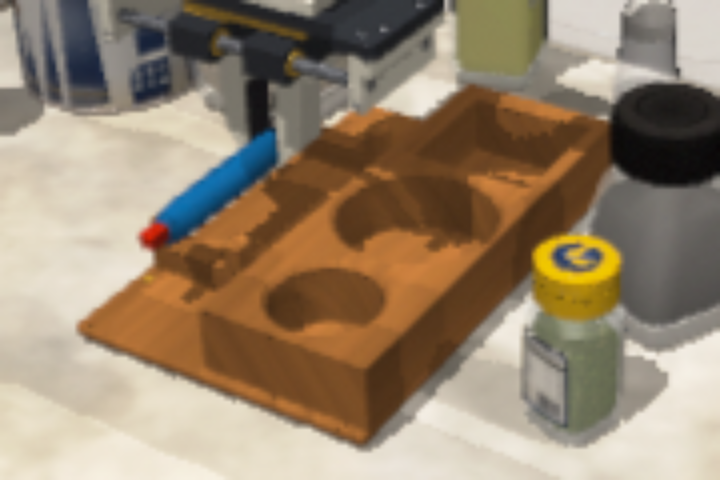

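```bash
python3 -m inch '[[[0,-0.5,8,0],[0,0,7,0],[0,0,4,0],[0,0,0,0]]]'; python3 go.py .647 .0764 .033 1.625
```

```text
time: 8.65
tool_pos: [0.6465, 0.0766, 0.0344]
tool_rot: [-3.141, 0.0, 1.625]
contact_force: [-3.4, -0.6, 8.0]
opening: 0.0168
t 8.65 pos [0.6465 0.0766 0.0344] yaw 1.625 tilt [-0.001 -0.   ] F [-3.4 -0.6  8. ] open 0.0168 q [ 0.    0.76  1.36 -0.    1.02 -0.05]
turn first 0.0 then shift [-0.2  0.5  1.4] rows>= 1
```

```bash
python3 -m inch '[[[0,0,0,0],[0,0,0,0],[0,0,0,0],[0,0,-15,0],[0,0,-45,0],[0,0,-60,0],[0,0,-60,0],[0,0,-26,0],[0,0,0,0]]]' 0.35; python3 go.py .526 -.149 .24 0;python3 - <<'E'
from h import *
c=rd('scene');cv2.imwrite('pics/s3.png',cv2.resize(c['img'][150:280,170:370],None,fx=4,fy=4))
for l in ['oil_bottle','seed_jar','salt_shaker','gas_lighter']:
  for n in ['top','scene','wrist']:
    c=rd(n); print(l,n,[(round(o['conf'],2),np.round(at_z(c,o['at'],.028 if 'gas' in l else 0),4)) for o in place_of(n,l)[:1]])
E
```

```text
time: 9.78
tool_pos: [0.6479, 0.0766, 0.2435]
tool_rot: [3.135, 0.0, 1.625]
contact_force: [0.3, -0.6, 0.1]
opening: 0.0299
t 9.78 pos [0.6479 0.0766 0.2435] yaw 1.625 tilt [ 0.007 -0.   ] F [ 0.3 -0.6  0.1] open 0.0299 q [ 0.    0.57  1.11 -0.    1.46 -0.05]
turn first 1.625 then shift [-121.9  225.6    3.5] rows>= 10
oil_bottle top [(0.71, array([ 0.6537, -0.1617,  0.    ]))]
oil_bottle scene [(0.74, array([0.4295, 0.033 , 0.    ]))]
oil_bottle wrist [(0.76, array([ 0.6519, -0.1698,  0.    ]))]
seed_jar top [(0.56, array([0.4282, 0.0195, 0.    ]))]
seed_jar scene [(0.79, array([0.4301, 0.0277, 0.    ]))]
seed_jar wrist [(0.75, array([0.4228, 0.0164, 0.    ]))]
salt_shaker top [(0.58, array([ 0.5294, -0.1566,  0.    ]))]
salt_shaker scene [(0.88, array([ 0.5261, -0.1508,  0.    ]))]
salt_shaker wrist []
gas_lighter top [(0.91, array([0.647 , 0.0669, 0.028 ]))]
gas_lighter scene [(0.63, array([0.6379, 0.078 , 0.028 ]))]
gas_lighter wrist [(0.67, array([0.6482, 0.0747, 0.028 ]))]
```

View pics/s3.png

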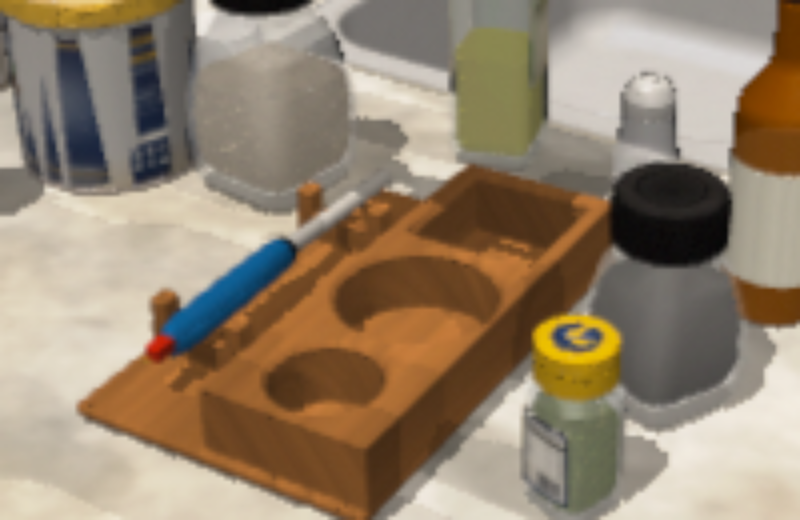

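```bash
python3 -m inch '[[[-37,-22,0,0],[-37,-22,0,0],[-37,-22,0,0],[-37,-22,0,0],[-37,-22,0,0],[-37,-23,0,0]]]' 0.1; python3 -m inch '[[[0,0,0,0.18],[0,0,0,0.18],[0,0,0,0.18],[0,0,0,0.18],[0,0,0,0.18],[0,0,0,0.18],[0,0,0,0.18],[0,0,0,0.18],[0,0,0,0.18],[0,0,0,0]]]'; python3 go.py .527 -.152 .13 0;python3 - <<'E'
from h import *
c=rd('wrist');cv2.imwrite('pics/w4.png',c['img'])
for l in ['oil_bottle','salt_shaker']: print(l,[(o['at'],round(o['conf'],2),np.round(at_z(c,o['at'],0),4)) for o in place_of('wrist',l)[:1]])
print('pred',proj(c,(.527,-.152,.085)))
E
```

```text
time: 11.78
tool_pos: [0.5253, -0.1535, 0.2399]
tool_rot: [3.141, 0.0, 1.625]
contact_force: [0.5, -0.5, -0.4]
opening: 0.0413
time: 13.02
tool_pos: [0.526, -0.1523, 0.2398]
tool_rot: [3.141, -0.0, 0.006]
contact_force: [0.9, 0.8, 0.2]
opening: 0.0414
t 13.03 pos [ 0.526  -0.1523  0.2398] yaw 0.006 tilt [ 0. -0.] F [0.9 0.8 0.2] open 0.0414 q [-0.42  0.37  1.44 -0.    1.33  1.14]
turn first 0.006 then shift [  1.   -0.3 109.8] rows>= 2
oil_bottle [([254.7, 79.8], 0.71, array([0.4169, 0.1276, 0.    ]))]
salt_shaker [([176.2, 282.7], 0.96, array([ 0.5292, -0.1535,  0.    ]))]
pred [np.float64(195.117388564474), np.float64(281.4456384218578)]
```

View pics/w4.png

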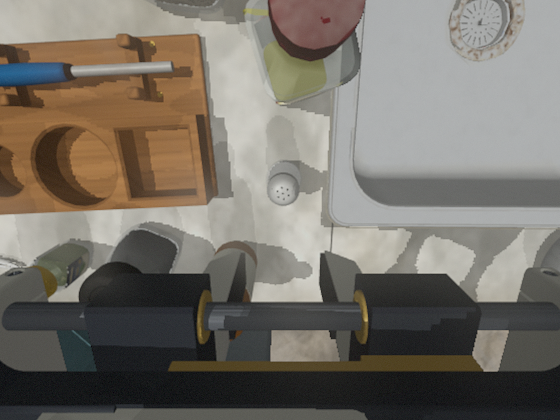

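```bash
python3 -m inch '[[[4,1,45,0.006],[0,1,55,0],[0,0,50,0],[0,0,25,0],[0,0,10,0],[0,0,0,0],[0,0,0,0]]]' 0.0;  python3 go.py .530 -.154 .053 0;python3 - <<'E'
from h import *
c=rd('wrist');cv2.imwrite('pics/w5.png',c['img'])
E
```

```text
time: 14.05
tool_pos: [0.5309, -0.1547, 0.056]
tool_rot: [3.14, -0.002, -0.001]
contact_force: [0.1, -0.4, 1.4]
opening: 0.0457
t 14.05 pos [ 0.5309 -0.1547  0.056 ] yaw -0.001 tilt [ 0.002 -0.001] F [ 0.1 -0.4  1.4] open 0.0457 q [-0.42  0.58  1.66 -0.    0.9   1.15]
turn first -0.001 then shift [-0.9 -0.7  3. ] rows>= 1
```

View pics/w5.png

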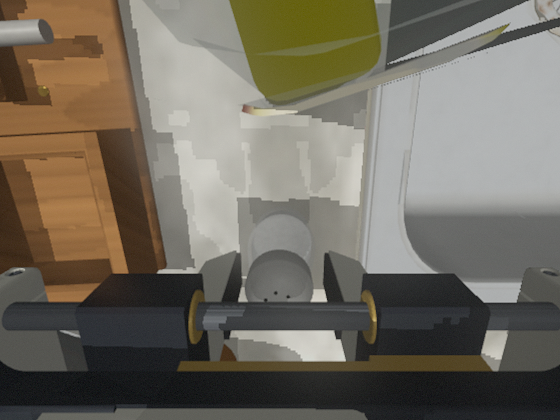

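```bash
python3 -m inch '[[[-1,0,2.5,0],[0,0,0,0],[0,0,0,0],[0,0,0,0],[0,0,0,0],[0,0,0,0]]]' 1 15; python3 -m inch '[[[0,0,-20,0],[0,0,-40,0],[0,0,-60,0],[0,0,-60,0],[0,0,0,0]]]'; python3 go.py .542 .167 .24 1.625; python3 - <<'E'
from h import *
c=rd('wrist');cv2.imwrite('pics/w6.png',c['img'])
E
```

```text
time: 14.85
tool_pos: [0.5292, -0.1543, 0.0525]
tool_rot: [3.141, -0.0, -0.001]
contact_force: [0.4, 0.6, 3.0]
opening: 0.0343
time: 15.48
tool_pos: [0.5311, -0.1554, 0.237]
tool_rot: [3.137, -0.009, -0.001]
contact_force: [-0.1, 0.3, -1.6]
opening: 0.0344
t 15.47 pos [ 0.5311 -0.1554  0.237 ] yaw -0.001 tilt [ 0.009 -0.004] F [-0.1  0.3 -1.6] open 0.0344 q [-0.42  0.38  1.44 -0.    1.31  1.15]
turn first -1.626 then shift [321.4  28.3  -3. ] rows>= 10
```

View pics/w6.png

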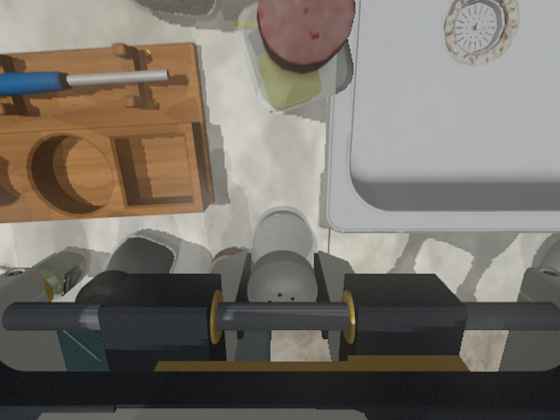

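```bash
python3 -m inch '[[[2,-40,0,0],[2,-55,0,0],[2,-55,0,0],[2,-55,0,0],[2,-55,0,0],[1,-45,0,0],[0,-17,0,0],[0,0,0,0],[0,0,0,0]]]'; python3 go.py .542 .167 .064 0; python3 - <<'E'
from h import *
c=rd('wrist');cv2.imwrite('pics/w7.png',c['img'])
for q in [(.542,.167,.049),(.542,.167+.03,.049),(.572,.167,.049)]:print(np.round(proj(c,q)))
E
```

```text
time: 16.65
tool_pos: [0.5403, 0.1662, 0.2315]
tool_rot: [3.141, 0.001, -0.002]
contact_force: [-0.5, 0.2, -1.4]
opening: 0.0346
t 16.65 pos [0.5403 0.1662 0.2315] yaw -0.002 tilt [-0.001 -0.001] F [-0.5  0.2 -1.4] open 0.0346 q [ 0.16  0.41  1.4  -0.    1.33  1.74]
turn first -0.002 then shift [  1.7  -0.8 167.5] rows>= 3
[188. 281.]
[188. 254.]
[161. 281.]
```

View pics/w7.png

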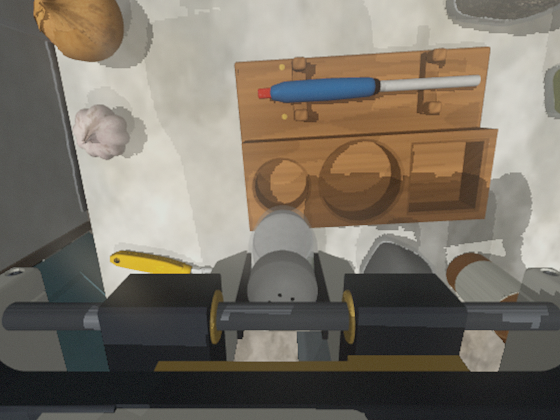

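```bash
python3 -m inch '[[[3.5,-1,40,0],[0,0,50,0],[0,0,30,0],[0,0,18,0],[0,0,0,0],[0,0,0,0]]]'; python3 go.py .544 .1672 .0635 0
```

```text
time: 17.45
tool_pos: [0.5446, 0.168, 0.0951]
tool_rot: [-3.142, -0.002, -0.002]
contact_force: [-0.1, -0.0, -1.6]
opening: 0.034
t 17.45 pos [0.5446 0.168  0.0951] yaw -0.002 tilt [0.002 0.   ] F [-0.1 -0.  -1.6] open 0.034 q [ 0.16  0.55  1.57 -0.    1.01  1.74]
turn first -0.002 then shift [-0.6  0.8 31.6] rows>= 1
```

```bash
python3 -m inch '[[[0,0,12,0],[0,0,10,0],[0,0,6,0],[0,0,2,0],[0,0,1,0],[0,0,0,0]]]'; python3 go.py .544 .1672 .0635 0
```

```text
time: 18.2
tool_pos: [0.5442, 0.1687, 0.0636]
tool_rot: [3.142, -0.001, -0.001]
contact_force: [-0.4, 0.5, 1.0]
opening: 0.0347
t 18.2 pos [0.5442 0.1687 0.0636] yaw -0.001 tilt [ 0.001 -0.   ] F [-0.4  0.5  1. ] open 0.0347 q [ 0.17  0.6   1.6  -0.    0.94  1.74]
turn first -0.001 then shift [-0.2  1.5  0.1] rows>= 1
```

```bash
python3 -m inch '[[[0,0,0,0],[0,0,0,0],[0,0,-20,0],[0,0,-50,0],[0,0,-60,0],[0,0,-60,0],[0,0,-50,0],[0,0,0,0]]]' 0.0; python3 go.py .52 -.155 .305 0
```

```text
time: 19.2
tool_pos: [0.5455, 0.169, 0.3079]
tool_rot: [-3.14, -0.009, -0.001]
contact_force: [0.0, 0.5, -0.3]
opening: 0.0457
t 19.2 pos [0.5455 0.169  0.3079] yaw -0.001 tilt [0.009 0.001] F [ 0.   0.5 -0.3] open 0.0457 q [ 0.17  0.38  1.25 -0.    1.51  1.74]
turn first -0.001 then shift [-25.5 324.    2.9] rows>= 6
```

```bash
python3 -m inch '[[[-6,55,0,0],[-6,55,0,0],[-6,55,0,0],[-6,55,0,0],[-2,55,0,0],[0,48,0,0],[0,0,0,0],[0,0,0,0]]]'; python3 go.py .652 -.167 .305 0; python3 - <<'E'
from h import *
c=rd('wrist');cv2.imwrite('pics/w8.png',c['img']);np.save('c8.npy',c,allow_pickle=True)
print(place_of('wrist','oil_bottle')[:1])
for q in [(.652,-.167,.27),(.652,-.167,0),(.652,-.167,.19)]:print(np.round(proj(c,q)))
# red cap mask in all cams
for n in ['wrist','top','scene']:
    c=rd(n);b=c['img'].astype(int);m=((b[...,2]-b[...,1]>45)&(b[...,1]<60)&(abs(b[...,1]-b[...,0])<25)).astype(np.uint8)
    k,l,st,ce=cv2.connectedComponentsWithStats(m);print(n,[(st[i].tolist(),np.round(ce[i],1).tolist(), np.round(at_z(c,ce[i][::-1],.265),4).tolist()) for i in np.argsort(-st[1:,4])[:3]+1])
E
```

```text
time: 20.2
tool_pos: [0.5172, -0.1537, 0.3023]
tool_rot: [-3.14, 0.002, -0.002]
contact_force: [0.3, 0.8, 0.6]
opening: 0.046
t 20.2 pos [ 0.5172 -0.1537  0.3023] yaw -0.002 tilt [-0.002  0.001] F [0.3 0.8 0.6] open 0.046 q [-0.43  0.32  1.34  0.    1.48  1.14]
turn first -0.002 then shift [134.8  13.3  -2.7] rows>= 3
[{'at': [74.4, 290.2], 'conf': 0.93}]
[  9. 307.]
[ 69. 292.]
[ 40. 299.]
wrist [([1, 72, 12, 9, 56], [6.3, 76.6], [0.6203, 0.0049, 0.265]), ([307, 33, 4, 2, 8], [308.5, 33.5], [0.6422, -0.1679, 0.265]), ([271, 18, 1, 1, 1], [271.0, 18.0], [0.6497, -0.1472, 0.265])]
top [([117, 179, 11, 10, 76], [121.9, 183.9], [0.5117, 0.293, 0.265]), ([217, 177, 5, 4, 17], [218.6, 178.4], [0.5581, 0.1251, 0.265]), ([110, 212, 7, 2, 9], [113.3, 212.3], [0.4576, 0.2899, 0.265])]
scene [([289, 90, 12, 12, 96], [293.2, 95.4], [0.6297, -0.1277, 0.265]), ([207, 234, 7, 6, 23], [210.2, 236.7], [0.3997, 0.4167, 0.265]), ([359, 314, 4, 6, 9], [360.7, 316.7], [0.1942, 0.4384, 0.265])]
```

View pics/w8.png

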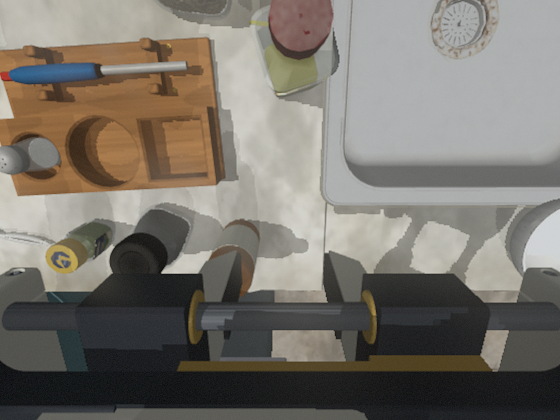

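```bash
cat > fit.py <<'E'
from h import *
from scipy.optimize import differential_evolution
def wp(pos,rpy,img):
    c=read_camera('wrist'); c=wristcam({'tool_pos':np.array(pos),'tool_rot':rpy},c); c['img']=cv2.imread(img); return c
V=[]
for c in [wp([.526,-.1523,.2398],[3.141,0,.006],'pics/w4.png'),wp([.5172,-.1537,.3023],[-3.14,.002,-.002],'pics/w8.png')]: V.append(c)
for n in ['top','scene']: c=rd(n);c['img']=cv2.imread(f'pics/{n}0.png');V.append(c)
D=[]
for i,c in enumerate(V):
    b=c['img'].astype(int);m=((np.minimum(b[...,1],b[...,2])-b[...,0]>45)&(abs(b[...,2]-b[...,1])<25)).astype(np.uint8)
    x=np.array(proj(c,(.65,-.165,.03)));r=np.zeros_like(m);cv2.circle(r,(int(x[1]),int(x[0])),60,1,-1)
    m=cv2.morphologyEx(m*r,cv2.MORPH_OPEN,np.ones((3,3),np.uint8))
    k,l,st,ce=cv2.connectedComponentsWithStats(m);j=1+np.argmax(st[1:,4]);m=(l==j).astype(np.uint8)
    red=cv2.dilate(((b[...,2]-b[...,1]>30)&(b[...,1]<90)&(abs(b[...,1]-b[...,0])<30)).astype(np.uint8),np.ones((5,5)))
    print(i,st[j]); D.append((c,m,red))
def mask(c,v):
    x,y,t,h,s=v;q=[]
    for z in (.004,h):
        for a,b in ((1,1),(1,-1),(-1,-1),(-1,1)):
            a,b=a*s/2,b*s/2;q.append(proj(c,(x+a*np.cos(t)-b*np.sin(t),y+a*np.sin(t)+b*np.cos(t),z))[::-1])
    hu=cv2.convexHull(np.array(q,np.float32)); m=np.zeros(c['img'].shape[:2],np.uint8)
    cv2.fillConvexPoly(m,np.round(hu*16).astype(np.int32),1,shift=4);return m
def cost(v,use=(0,1,2,3)):
    s=0
    for i in use:
        c,m,red=D[i];g=mask(c,v)*(1-red);mm=m*(1-red);s+=1-(g&mm).sum()/max(1,(g|mm).sum())
    return s
for use in [(0,1,2,3),(0,),(1,),(2,),(3,),(0,1)]:
    r=differential_evolution(cost,[(.63,.67),(-.185,-.145),(-.785,.785),(.04,.11),(.045,.06)],args=(use,),seed=1,maxiter=60);print(use,np.round(r.x,4),r.fun)
E
python3 fit.py
```

```text
Traceback (most recent call last):
  File "fit.py", line 13, in <module>
    k,l,st,ce=cv2.connectedComponentsWithStats(m);j=1+np.argmax(st[1:,4]);m=(l==j).astype(np.uint8)
                                                      ~~~~~~~~~^^^^^^^^^^
ValueError: attempt to get argmax of an empty sequence
```

```bash
python3 - <<'E'
import cv2
for n,ps in [('w4',[(75,300),(90,290),(60,330)]),('w8',[(75,290),(80,300)]),('top0',[(207,355),(200,362)]),('scene0',[(175,295),(165,295)])]:
    im=cv2.imread(f'pics/{n}.png');print(n,[im[p].tolist() for p in ps])
E
sed -i 's/>45)&(abs(b\[...,2\]-b\[...,1\])<25)/>30)\&(abs(b[...,2]-b[...,1])<25)/' fit.py; python3 fit.py
```

```text
w4 [[91, 130, 130], [102, 140, 141], [133, 140, 137]]
w8 [[97, 135, 136], [95, 132, 133]]
top0 [[37, 72, 77], [62, 98, 108]]
scene0 [[80, 128, 132], [79, 131, 134]]
0 [ 264   41   62   55 2094]
1 [ 265   45   52   47 1416]
2 [353 188  22  19 280]
3 [284 157  21  32 581]
(0, 1, 2, 3) [ 0.6508 -0.1635  0.355   0.0771  0.0455] 1.3165168109400138
(0,) [ 0.6538 -0.1633  0.3446  0.0473  0.0511] 0.2701509017298491
(1,) [ 0.6538 -0.1621  0.293   0.0403  0.0497] 0.26758241758241763
(2,) [ 0.6697 -0.1661 -0.3744  0.0408  0.045 ] 0.44306418219461696
(3,) [ 0.6556 -0.1718  0.3356  0.0726  0.0451] 0.07520000000000004
(0, 1) [ 0.6537 -0.162   0.2932  0.045   0.0492] 0.5460355686518388
```

```bash
python3 - <<'E'
from h import *
t=rd('top');s=rd('scene')
print(at_z(t,(164.4,384.8),.27),at_z(s,(89.6,295.3),.27),at_z(s,(94.3,295.3),.2625))
c=rd('wrist')
for x,y in [(.652,-.164),(.650,-.160),(.655,-.164)]:
    q=[proj(c,(x+.016*np.cos(a),y+.016*np.sin(a),z)) for a in np.linspace(0,6.28,30) for z in (.27,.255)];q=np.array(q);print(x,y,q.min(0),q.max(0))
E
python3 go.py .652 -.164 .305 .34
```

```text
[ 0.64499814 -0.16346099  0.27      ] [ 0.64194548 -0.15652699  0.27      ] [ 0.63464082 -0.14499935  0.2625    ]
0.652 -0.164 [-25.09695141 269.22249248] [ 49.26051605 329.77717112]
0.65 -0.16 [-20.48114514 261.72460274] [ 53.02988529 322.05484547]
0.655 -0.164 [-32.06621324 269.13948655] [ 43.57797924 330.0358568 ]
t 21.0 pos [ 0.5175 -0.1543  0.3032] yaw -0.001 tilt [ 0. -0.] F [-0.2 -1.4 -0.4] open 0.0458 q [-0.43  0.32  1.34 -0.    1.48  1.14]
turn first -0.341 then shift [123.6  54.   -1.8] rows>= 3
```

```bash
python3 -m inch '[[[0,0,-3,-0.17],[0,0,0,-0.17],[40,18,0,0],[40,18,0,0],[30,13,0,0],[11,4,0,0],[0,0,0,0],[0,0,0,0]]]' -0.3; python3 go.py .649 -.164 .231 .34; python3 - <<'E'
from h import *
c=rd('wrist');i=c['img']
t=rd('top')['img'];s=rd('scene')['img']
cv2.imwrite('pics/m9.png',np.vstack([cv2.resize(np.hstack([i[100:400,150:430]]),(400,430)).__class__ and np.hstack([cv2.resize(i[60:360,140:420],(400,428)),cv2.resize(t[120:240,320:432],(400,428))])]))
E
```

```text
time: 22.0
tool_pos: [0.6488, -0.1641, 0.3063]
tool_rot: [-3.142, 0.0, 0.339]
contact_force: [-0.7, -0.1, -0.3]
opening: 0.0595
t 22.0 pos [ 0.6488 -0.1641  0.3063] yaw 0.339 tilt [-0. -0.] F [-0.7 -0.1 -0.3] open 0.0595 q [-0.36  0.59  0.9  -0.    1.65  0.87]
turn first -0.001 then shift [ 0.3 -0.  75.3] rows>= 2
```

View pics/m9.png

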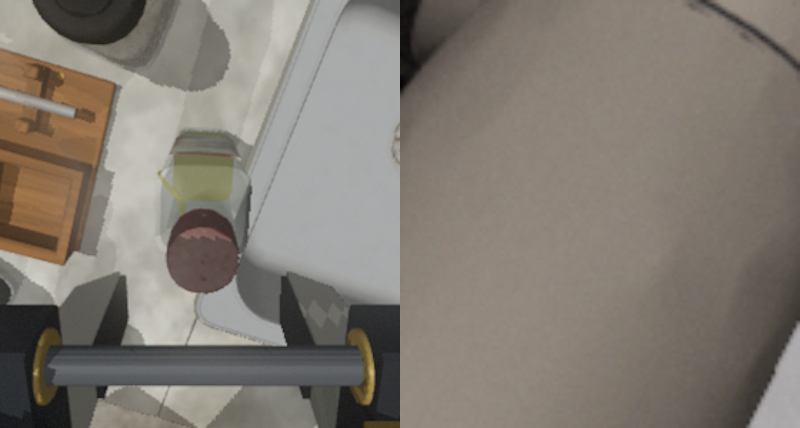

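```bash
python3 - <<'E'
from h import *
c=rd('wrist');print(proj(c,(.649,-.164,.27)),at_z(c,(241,282),.27),at_z(c,(242,282),.27))
E
```

```text
[np.float64(241.7244072973353), np.float64(281.3878108273916)] [ 0.6496344  -0.16421302  0.27      ] [ 0.64894651 -0.16445472  0.27      ]
```

```bash
python3 -m inch '[[[0,0,25,0],[0,0,30,0],[0,0,15,0],[0,0,5,0],[0,0,0,0]]]'; python3 -m inch '[[[0,0,0,0],[0,0,0,0],[0,0,0,0],[0,0,0,0],[0,0,0,0],[0,0,0,0],[0,0,0,0]]]' 1 35; python3 go.py .649 -.164 .231 .34
```

```text
time: 22.82
tool_pos: [0.6495, -0.1642, 0.2319]
tool_rot: [3.141, -0.001, 0.339]
contact_force: [-0.1, 0.9, 0.8]
opening: 0.0597
time: 23.7
tool_pos: [0.6494, -0.164, 0.2318]
tool_rot: [3.141, -0.001, 0.339]
contact_force: [-0.3, 0.9, 5.6]
opening: 0.041
t 23.7 pos [ 0.6494 -0.164   0.2318] yaw 0.339 tilt [ 0.001 -0.   ] F [-0.3  0.9  5.6] open 0.041 q [-0.36  0.62  1.06  0.    1.46  0.87]
turn first -0.001 then shift [-0.4 -0.2  0.8] rows>= 1
```

```bash
python3 -m inch '[[[0,0,-2,0],[0,0,-4,0],[0,0,-6,0],[0,0,-8,0],[0,0,0,0],[0,0,0,0]]]'; python3 go.py .649 -.164 .335 .34
```

```text
time: 24.45
tool_pos: [0.6492, -0.1641, 0.2512]
tool_rot: [-3.142, 0.0, 0.339]
contact_force: [0.2, -0.5, -4.5]
opening: 0.041
t 24.45 pos [ 0.6492 -0.1641  0.2512] yaw 0.339 tilt [-0. -0.] F [ 0.2 -0.5 -4.5] open 0.041 q [-0.36  0.61  1.02 -0.    1.51  0.87]
turn first -0.001 then shift [ -0.1  -0.1 -83.8] rows>= 2
```

```bash
python3 -m inch '[[[0,0,-20,0],[0,0,-25,0],[0,0,-20,0],[0,0,-5,0],[0,0,0,0.1],[0,0,0,0.1],[0,0,0,0.085],[0,0,0,0]]]'; python3 go.py .552 -.014 .32 .054
```

```text
time: 25.45
tool_pos: [0.649, -0.164, 0.3201]
tool_rot: [-3.141, 0.002, 0.055]
contact_force: [-0.2, -0.0, -3.7]
opening: 0.0412
t 25.45 pos [ 0.649  -0.164   0.3201] yaw 0.055 tilt [-0.002  0.001] F [-0.2 -0.  -3.7] open 0.0412 q [-0.36  0.59  0.87 -0.    1.68  1.15]
turn first 0.001 then shift [-8.87e+01 -1.55e+02  1.00e-01] rows>= 3
```

```bash
python3 -m inch '[[[-8,-14,0,0],[-16,-28,0,0],[-20,-35,0,0],[-20,-35,0,0],[-15,-26,0,0],[-8,-14,0,0],[-2,-3,0,0],[0,0,0,0],[0,0,0,0]]]'; python3 go.py .552 -.014 .243 .054; python3 - <<'E'
from h import *
c=rd('wrist');cv2.imwrite('pics/w10.png',c['img']);print(len(c['img']))
t=rd('top');cv2.imwrite('pics/t10.png',t['img']);s=rd('scene');cv2.imwrite('pics/s10.png',s['img'])
for n in('scene','wrist','top'):
  c=rd(n)
  print(n,[(np.round(o['at'],1).tolist(),round(o['conf'],2)) for o in place_of(n,'oil_bottle')[:1]],'pred',np.round(proj(c,(.552,-.014,.088)),1))
for n in('scene','wrist'):
  c=rd(n);o=place_of(n,'caddy')[:1];print([(x['conf'],at_z(c,x['at'])) for x in o])
E
```

```text
time: 26.58
tool_pos: [0.5525, -0.015, 0.3209]
tool_rot: [3.141, 0.0, 0.053]
contact_force: [0.0, 0.3, -2.8]
opening: 0.0409
t 26.57 pos [ 0.5525 -0.015   0.3209] yaw 0.053 tilt [-0. -0.] F [ 0.   0.3 -2.8] open 0.0409 q [-0.17  0.34  1.27 -0.    1.53  1.35]
turn first -0.001 then shift [-0.4 -1.  77.9] rows>= 2
420
scene [([188.1, 296.5], 0.93)] pred [189.2 295.1]
wrist [([183.1, 283.2], 0.75)] pred [179.8 281.4]
top [] pred [223.3 291.7]
[(0.68, array([0.59670652, 0.06626102, 0.        ]))]
[(0.74, array([0.58948465, 0.07668204, 0.        ]))]
```

```bash
python3 -m inch '[[[0.5,-2.5,15,0],[0,0,18,0],[0,0,14,0],[0,0,8,0],[0,0,0,0],[0,0,0,0]]]'; python3 go.py .553 -.0125 .243 .054
```

```text
time: 27.98
tool_pos: [0.5527, -0.0116, 0.2668]
tool_rot: [3.141, -0.001, 0.054]
contact_force: [0.4, 0.2, -4.6]
opening: 0.0406
t 27.98 pos [ 0.5527 -0.0116  0.2668] yaw 0.054 tilt [ 0.001 -0.   ] F [ 0.4  0.2 -4.6] open 0.0406 q [-0.16  0.37  1.38 -0.    1.4   1.36]
turn first -0.0 then shift [ 0.2  0.9 23.8] rows>= 1
```

```bash
python3 -m inch '[[[0,0,8,0],[0,0,7,0],[0,0,5,0],[0,0,2,0],[0,0,1,0],[0,0,0,0],[0,0,0,0]]]'; python3 go.py .553 -.0125 .243 .054
```

```text
time: 28.85
tool_pos: [0.5525, -0.0116, 0.2434]
tool_rot: [3.141, -0.0, 0.054]
contact_force: [0.0, 0.1, -4.8]
opening: 0.0414
t 28.85 pos [ 0.5525 -0.0116  0.2434] yaw 0.054 tilt [ 0. -0.] F [ 0.   0.1 -4.8] open 0.0414 q [-0.16  0.38  1.42 -0.    1.34  1.36]
turn first -0.0 then shift [0.5 0.9 0.4] rows>= 1
```

```bash
python3 -m inch '[[[0,0,1,0],[0,0,0,0],[0,0,0,0]]]'; python3 -m inch '[[[0,0,1,0],[0,0,0,0],[0,0,0,0]]]'
```

```text
time: 29.22
tool_pos: [0.5527, -0.0116, 0.2429]
tool_rot: [3.141, -0.002, 0.054]
contact_force: [-0.9, 0.4, 1.6]
opening: 0.0414
time: 29.6
tool_pos: [0.553, -0.0115, 0.2428]
tool_rot: [3.141, -0.003, 0.054]
contact_force: [-0.4, 1.8, 7.7]
opening: 0.0409
```

```bash
python3 -m inch '[[[0,0,0,0],[0,0,0,0],[0,0,0,0],[0,0,-10,0],[0,0,-25,0],[0,0,-25,0],[0,0,-5,0],[0,0,0,0]]]' -0.3; python3 go.py .427 .022 .30 2.02
```

```text
time: 30.6
tool_pos: [0.5523, -0.0116, 0.306]
tool_rot: [3.141, 0.0, 0.054]
contact_force: [-0.3, 0.3, -0.6]
opening: 0.0598
t 30.6 pos [ 0.5523 -0.0116  0.306 ] yaw 0.054 tilt [-0. -0.] F [-0.3  0.3 -0.6] open 0.0598 q [-0.16  0.35  1.3  -0.    1.5   1.36]
turn first -1.966 then shift [ 84.7 -98.3   6. ] rows>= 11
```

```bash
python3 -m inch '[[[-41,-13,0,0],[-41,-13,0,0],[-41,-14,0,0],[0,0,0,-0.179],[0,0,0,-0.179],[0,0,0,-0.179],[0,0,0,-0.179],[0,0,0,-0.179],[0,0,0,-0.179],[0,0,0,-0.179]]]' -0.74;python3 -m inch '[[[0,0,0,-0.179],[0,0,0,-0.179],[0,0,0,-0.179],[0,0,0,-0.179],[0,0,0,0]]]'; python3 go.py .427 .022 .15 2.02; python3 - <<'E'
from h import *
c=rd('wrist');im=c['img'];cv2.imwrite('pics/w11.png',im)
print('pred lid',proj(c,(.427,.022,.126)),'base',proj(c,(.427,.022,0)))
for l in ['seed_jar','oil_bottle','salt_shaker','caddy']:
  for n in ('wrist','top','scene'):
    c=rd(n);z=0 if l in('seed_jar','caddy') else .011
    print(l,n,[(np.round(o['at']),round(o['conf'],2),np.round(at_z(c,o['at'],z),4)) for o in place_of(n,l)[:1]])
c=rd('wrist')
m=(c['img'].max(2)<45).astype(np.uint8);m[250:]=0
k,l,st,ce=cv2.connectedComponentsWithStats(m)
for j in 1+np.argsort(-st[1:,4])[:4]: print(st[j],ce[j],at_z(c,ce[j][::-1],.12))
E
```

```text
time: 31.85
tool_pos: [0.4269, 0.0218, 0.305]
tool_rot: [-3.139, 0.0, 1.313]
contact_force: [-0.5, 1.0, -0.0]
opening: 0.0797
time: 32.48
tool_pos: [0.427, 0.0218, 0.3053]
tool_rot: [-3.14, -0.001, 2.021]
contact_force: [0.1, 0.9, 0.4]
opening: 0.0798
t 32.48 pos [0.427  0.0218 0.3053] yaw 2.021 tilt [-0.002  0.   ] F [0.1 0.9 0.4] open 0.0798 q [-0.13  0.1   1.62 -0.    1.42 -0.58]
turn first 0.001 then shift [1.000e-01 1.000e-01 1.553e+02] rows>= 3
pred lid [np.float64(189.3520261008737), np.float64(282.2820102235803)] base [np.float64(168.76448743855636), np.float64(282.4620944790806)]
seed_jar wrist [(array([169., 284.]), 0.86, array([0.4285, 0.0227, 0.    ]))]
seed_jar top []
seed_jar scene [(array([248., 331.]), 0.94, array([0.4295, 0.0321, 0.    ]))]
oil_bottle wrist [(array([229., 349.]), 0.69, array([ 0.5596, -0.0154,  0.011 ]))]
oil_bottle top [(array([230., 291.]), 0.47, array([ 0.5561, -0.0129,  0.011 ]))]
oil_bottle scene [(array([215., 294.]), 0.78, array([ 0.5591, -0.0223,  0.011 ]))]
salt_shaker wrist [(array([113., 407.]), 0.71, array([0.5473, 0.167 , 0.011 ]))]
salt_shaker top []
salt_shaker scene [(array([262., 250.]), 0.64, array([0.5388, 0.1777, 0.011 ]))]
caddy wrist [(array([182., 392.]), 0.88, array([0.5855, 0.0751, 0.    ]))]
caddy top []
caddy scene [(array([232., 262.]), 0.8, array([0.5931, 0.0649, 0.    ]))]
```

```bash
python3 - <<'E'
from h import *
c=rd('wrist');im=c['img'];print(im[190,282],im[185,275])
m=(im.max(2)<60).astype(np.uint8);m[235:]=0
m=cv2.morphologyEx(m,cv2.MORPH_OPEN,np.ones((7,7),np.uint8))
k,l,st,ce=cv2.connectedComponentsWithStats(m)
for j in 1+np.argsort(-st[1:,4])[:4]: print(st[j],ce[j],at_z(c,ce[j][::-1],.126))
q=np.array([proj(c,(.428+.031*np.cos(a),.022+.031*np.sin(a),z)) for a in np.linspace(0,6.28,40) for z in(.096,.126)]);print(q.min(0),q.max(0))
h=cv2.HoughCircles(cv2.GaussianBlur(cv2.cvtColor(im[120:260,200:370],cv2.COLOR_BGR2GRAY),(5,5),1),cv2.HOUGH_GRADIENT,1,20,param1=80,param2=15,minRadius=22,maxRadius=40);print(None if h is None else h[0][:3]+[200,120,0])
E
```

```text
[56 59 60] [59 64 65]
[157.03275677 254.39832543] [215.75571896 310.62286758]
[[281.5        184.5         27.39999962]
 [339.5        233.5         31.60000038]
 [238.5        236.5         22.39999962]]
```

```bash
python3 - <<'E'
from h import *
c=rd('wrist');g=c['img'].max(2)
print('col282 rows140-235',g[140:236:3,282].tolist());print('row188 cols 235-330',g[188,235:330:3].tolist())
E
```

```text
col282 rows140-235 [173, 113, 110, 114, 113, 117, 62, 65, 73, 73, 68, 66, 66, 64, 63, 61, 64, 61, 63, 64, 68, 64, 72, 69, 94, 206, 197, 197, 181, 177, 184, 182]
row188 cols 235-330 [201, 204, 199, 152, 154, 155, 146, 70, 71, 73, 64, 66, 66, 65, 61, 63, 62, 61, 63, 61, 64, 60, 68, 65, 58, 204, 197, 193, 187, 169, 122, 84]
```

```bash
python3 -m inch '[[[1,0.5,30,0],[0,0,50,0],[0,0,55,0],[0,0,45,0],[0,0,20,0],[0,0,6,0],[0,0,0,0]]]'; python3 go.py .4276 .023 .097 2.02;  python3 -m inch '[[[0,0,0,0],[0,0,0,0],[0,0,0,0],[0,0,0,0],[0,0,0,0],[0,0,0,0]]]' 1 30; python3 go.py .4276 .023 .097 2.02
```

```text
time: 34.75
tool_pos: [0.4278, 0.0228, 0.1005]
tool_rot: [3.141, 0.0, 2.023]
contact_force: [0.1, 0.0, -0.1]
opening: 0.0798
t 34.75 pos [0.4278 0.0228 0.1005] yaw 2.023 tilt [ 0. -0.] F [ 0.1  0.  -0.1] open 0.0798 q [-0.13  0.33  1.95 -0.    0.86 -0.58]
turn first 0.003 then shift [ 0.2 -0.1  3.5] rows>= 1
time: 35.5
tool_pos: [0.4276, 0.0227, 0.1008]
tool_rot: [3.141, 0.001, 2.023]
contact_force: [-2.3, -0.6, 6.3]
opening: 0.0593
t 35.5 pos [0.4276 0.0227 0.1008] yaw 2.023 tilt [ 0.001 -0.   ] F [-2.3 -0.6  6.3] open 0.0593 q [-0.13  0.33  1.95 -0.    0.86 -0.58]
turn first 0.003 then shift [0.3 0.1 3.8] rows>= 1
```

```bash
python3 -m inch '[[[0,0,-5,0],[0,0,-15,0],[0,0,-25,0],[0,0,-25,0],[0,0,-15,0],[0,0,0,0],[0,0,0,0]]]'; python3 go.py .547 .0795 .19 2.02;python3 - <<'E'
from h import *
c=rd('wrist')
print(place_of('wrist','seed_jar')[:1],proj(c,(.4276,.023,.0855)))
c=rd('scene');print(place_of('scene','seed_jar')[:1],proj(c,(.4276,.023,.0855)))
E
```

```text
time: 36.38
tool_pos: [0.4268, 0.023, 0.1844]
tool_rot: [-3.14, -0.001, 2.023]
contact_force: [0.1, 0.4, -3.6]
opening: 0.0594
t 36.38 pos [0.4268 0.023  0.1844] yaw 2.023 tilt [-0.002  0.   ] F [ 0.1  0.4 -3.6] open 0.0594 q [-0.13  0.21  1.84 -0.    1.1  -0.58]
turn first 0.003 then shift [ -1.3 132.8  -5.6] rows>= 3
[{'at': [214.1, 279.4], 'conf': 0.82}] [np.float64(212.49867176265573), np.float64(282.7784309533491)]
[{'at': [212.5, 335.8], 'conf': 0.59}] [np.float64(212.62400784198468), np.float64(335.9623413612293)]
```

```bash
python3 -m inch '[[[0,20,0,0],[0,35,0,0],[0,35,0,0],[-0.5,25,0,0],[-0.8,14,0,0],[0,4,0,0],[0,0,0,0],[0,0,0,0]]]'; python3 go.py .547 .0795 .112 2.02;python3 - <<'E'
from h import *
for n in('wrist','scene','top'):
  c=rd(n); print(n,[(x['conf'],np.round(at_z(c,x['at']),4)) for x in place_of(n,'caddy')[:1]]);
c=rd('wrist');cv2.imwrite('pics/w12.png',c['img'])
E
```

```text
time: 37.58
tool_pos: [0.5471, 0.0796, 0.1851]
tool_rot: [-3.141, -0.0, 2.023]
contact_force: [-0.2, -1.2, -2.7]
opening: 0.0596
t 37.58 pos [0.5471 0.0796 0.1851] yaw 2.023 tilt [-0.001 -0.   ] F [-0.2 -1.2 -2.7] open 0.0596 q [ 0.01  0.43  1.51 -0.    1.2  -0.45]
turn first 0.003 then shift [-0.  -0.1 73.1] rows>= 2
wrist [(0.94, array([ 0.5882,  0.0813, -0.    ]))]
scene [(0.82, array([0.5859, 0.0752, 0.    ]))]
top [(0.74, array([0.5885, 0.074 , 0.    ]))]
```

Consistent; descend.

```bash
python3 -m inch '[[[0,0,15,0],[0,0,15,0],[0,0,12,0],[0,0,5,0],[0,0,0,0],[0,0,0,0]]]'; python3 go.py .547 .0795 .112 2.02
```

```text
time: 38.67
tool_pos: [0.548, 0.0798, 0.1386]
tool_rot: [3.141, 0.0, 2.023]
contact_force: [0.0, -0.4, -4.0]
opening: 0.0592
t 38.67 pos [0.548  0.0798 0.1386] yaw 2.023 tilt [ 0.001 -0.   ] F [ 0.  -0.4 -4. ] open 0.0592 q [ 0.01  0.48  1.57 -0.    1.09 -0.45]
turn first 0.003 then shift [ 0.2 -1.  26.6] rows>= 1
```

```bash
python3 -m inch '[[[0,0,9,0],[0,0,7,0],[0,0,5,0],[0,0,3,0],[0,0,0,0],[0,0,0,0]]]'; python3 go.py .547 .0795 .112 2.02
```

```text
time: 39.42
tool_pos: [0.5478, 0.0798, 0.1144]
tool_rot: [3.141, 0.0, 2.023]
contact_force: [-0.2, 0.5, -4.0]
opening: 0.0593
t 39.42 pos [0.5478 0.0798 0.1144] yaw 2.023 tilt [ 0. -0.] F [-0.2  0.5 -4. ] open 0.0593 q [ 0.01  0.51  1.6  -0.    1.04 -0.45]
turn first 0.003 then shift [ 0.1 -0.9  2.4] rows>= 1
```

```bash
python3 -m inch '[[[0,0,1.5,0],[0,0,0,0],[0,0,0,0]]]'; python3 -m inch '[[[0,0,1,0],[0,0,0,0],[0,0,0,0]]]'
```

```text
time: 39.8
tool_pos: [0.5477, 0.0798, 0.1127]
tool_rot: [3.142, 0.0, 2.023]
contact_force: [-0.5, -0.4, -3.6]
opening: 0.0592
time: 40.17
tool_pos: [0.5478, 0.0798, 0.1119]
tool_rot: [3.141, 0.0, 2.023]
contact_force: [-0.3, -0.2, -1.0]
opening: 0.0593
```

```bash
python3 -m inch '[[[0,0,0.7,0],[0,0,0,0],[0,0,0,0]]]'; python3 -m inch '[[[0,0,0,0],[0,0,0,0],[0,0,0,0],[0,0,-15,0],[0,0,-40,0],[0,0,-55,0],[0,0,-55,0],[0,0,-40,0],[0,0,0,0]]]' -0.7; python3 go.py .42 .09 .31 2.02
```

```text
time: 40.55
tool_pos: [0.5478, 0.0797, 0.1118]
tool_rot: [3.141, 0.001, 2.023]
contact_force: [-2.4, -1.1, 6.3]
opening: 0.0589
time: 41.68
tool_pos: [0.5489, 0.0799, 0.3207]
tool_rot: [3.134, 0.004, 2.023]
contact_force: [0.2, -0.5, -0.2]
opening: 0.0779
t 41.67 pos [0.5489 0.0799 0.3207] yaw 2.023 tilt [0.009 0.   ] F [ 0.2 -0.5 -0.2] open 0.0779 q [ 0.01  0.34  1.27 -0.    1.52 -0.45]
turn first 0.003 then shift [  65.1 -111.7   10.7] rows>= 3
```

Back off clear and take the final picture (scene + top + wrist composite).

```bash
python3 -m inch '[[[20,-36,0,0],[20,-37,0,0],[20,-36,0,0],[0,0,0,0],[0,0,0,0]]]'; python3 - <<'E'
from h import *
s=rd('scene')['img'];t=rd('top')['img'];w=rd('wrist')['img']
A=cv2.resize(s[70:350,160:440],(400,400));B=cv2.resize(w[0:280,200:480],(400,400));C=cv2.resize(t[80:290,90:420],(314,200))
cv2.imwrite('pics/final.png',np.vstack([np.hstack([A,B]),np.hstack([C,np.zeros((200,486,3),np.uint8)])]))
for l,z in [('oil_bottle',.011),('seed_jar',.011),('salt_shaker',.011),('gas_lighter',.028),('vinegar_bottle',0),('spice_jar',0),('rice_jar',0),('peeler',0)]:
  for n in('scene','wrist','top'):
    c=rd(n); print(l,n,[(round(x['conf'],2),np.round(at_z(c,x['at'],z),3)) for x in place_of(n,l)[:1]])
E
```

```text
time: 42.3
tool_pos: [0.4239, 0.0861, 0.316]
tool_rot: [3.141, 0.0, 2.023]
contact_force: [1.1, -0.2, 0.1]
opening: 0.0784
oil_bottle scene [(0.57, array([ 0.558, -0.024,  0.011]))]
oil_bottle wrist [(0.84, array([ 0.551, -0.012,  0.011]))]
oil_bottle top []
seed_jar scene [(0.83, array([0.55 , 0.089, 0.011]))]
seed_jar wrist [(0.81, array([0.55 , 0.075, 0.011]))]
seed_jar top [(0.65, array([0.545, 0.077, 0.011]))]
salt_shaker scene [(0.86, array([0.547, 0.171, 0.011]))]
salt_shaker wrist [(0.78, array([0.55 , 0.167, 0.011]))]
salt_shaker top [(0.32, array([ 0.549, -0.012,  0.011]))]
gas_lighter scene [(0.82, array([0.645, 0.083, 0.028]))]
gas_lighter wrist [(0.6, array([0.65 , 0.075, 0.028]))]
gas_lighter top [(0.72, array([0.655, 0.066, 0.028]))]
vinegar_bottle scene [(0.76, array([ 0.408, -0.085,  0.   ]))]
vinegar_bottle wrist [(0.92, array([ 0.414, -0.089,  0.   ]))]
vinegar_bottle top [(0.93, array([ 0.406, -0.088,  0.   ]))]
spice_jar scene [(0.64, array([0.418, 0.13 , 0.   ]))]
spice_jar wrist [(0.92, array([0.428, 0.124, 0.   ]))]
spice_jar top []
rice_jar scene [(0.67, array([ 0.749, -0.041,  0.   ]))]
rice_jar wrist []
rice_jar top [(0.65, array([ 0.755, -0.05 ,  0.   ]))]
peeler scene [(0.7, array([0.419, 0.303, 0.   ]))]
peeler wrist [(0.75, array([0.425, 0.303, 0.   ]))]
peeler top [(0.67, array([0.423, 0.302, 0.   ]))]
```

View pics/final.png

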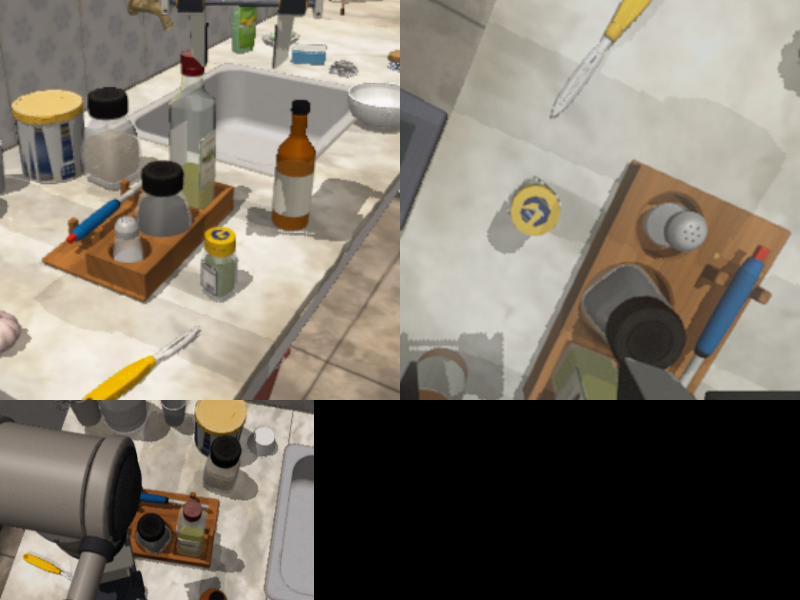

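The final picture shows the oil bottle, seed jar and salt shaker upright in their wells. The lighter lies in both rests, and the vinegar, spice and rice jars and the peeler stand where they were.

```bash
python3 - <<'E'
from cell import *
print(hand_in())
E
```

```text
the job is handed in; nothing more can be done
None
```

The caddy is set as asked and the job is handed in, at about 43–45 s on the robot's clock. I laid the lighter in its rests first. Then I stood the salt shaker, the oil bottle and the seed jar in their wells, in that order. I lowered each onto its floor, and the force reading confirmed contact before I let go.

- **Final picture:** the bottle, jar and shaker stand upright in their wells, the lighter lies in both forks, and the gripper is clear of everything.
- **Left alone:** the vinegar bottle, spice jar, rice jar and peeler read within about 1 cm of their first positions. No camera I viewed showed any of them disturbed.
- **Forces:** readings I took stayed at or below about 8 N; I did not log between steps.

Some checks disagreed:
- **Caddy position:** the top and wrist cameras differed by about 3–5 mm, so I aimed between them.
- **Position estimates:** the final readings for the seated things vary by up to about 17 mm between cameras.
- **Missed or false detections:** the network missed the oil bottle and spice jar in the last top view, and the rice jar in the last wrist view. It also gave a low-confidence (0.32) false position for the salt shaker in the top view. The picture confirmed the shaker is in its well.

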